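# Close the caliper on the wide foam block

### The arm

A 6-joint arm with a two-finger parallel gripper is mounted at the origin on the work surface; the furniture and walls round the work are solid. World frame = base frame: x ahead of the robot, y to its left, z up, the work surface at z = 0. Lengths are in mm, angles in rad, forces in N, time in s.
With the tool pointing down it reaches from about 325 to 775 mm from the base axis. Payload 5.5 kg.
Tool frame: the origin (TCP) lies at the very end of the fingers, on their centre line; the grasp point (between the pads) lies env.grasp_offset behind it (env.grasp_offset is the distance from the TCP to the grasp point, in mm); z points along the fingers, y is the line along which they close (so a half turn about z gives the same grasp; the last joint's range is limited). The gripper opens to 88 mm and grips with 3 to 60 N. Pads are 20 mm wide; open, the fingers measure 115 mm over their backs; the gripper's body (75 mm by 178 mm) begins 61 mm behind the grasp point.
Start: joints at [-1.24, 0.091, 1.231, -0, 1.82, -0.057], TCP at [226.892, -555.46, 185.631] pointing down, gripper open.
Joint ranges: [-2.87, 2.87], [-0.86, 2.18], [0.17, 2.46], [-1.51, 4.65], [0.06, 2.69], [-2.65, 2.65]. Speed limits (rad/s): [2.57, 2.57, 3.01, 3.14, 3.14, 3.14].

### API

Orientations are given as a unit quaternion [w, x, y, z].
In Python, from rig import env, capture, get_calibration gives the robot as it stands.
- The arm moves only by the tool jog_arm, never from a script. Its argument "increments" is a list of rows, each a list of 7 numbers: the shift along the tool's x, y, z in mm, then the turn, a rotation vector about the tool's x, y, z in rad, then the finger opening in mm, from 0 to 87.8. A call has 1 to 8 rows; each row shifts and turns the commanded pose from where the row before left it, along the tool's axes as they then stand; what a row does not reach is not made up. A row lasts 1/10 s, in which the tool goes at most 50 mm and 8.59 degrees, less where a joint would pass 70% of its speed; a pose out of reach is approached as far as the arm can. A call is refused whole if a number of a shift passes 50 or a number of a turn 0.15, either way. A call with a gripper value outside its range is refused whole. The fingers move at their own pace and stop on an object; "grip_force" is the grip in N (left out, the last holds). Time passes only in rows, so rows that do not move let the fingers close. It gives the time, the measured TCP pose, the force, the opening and the grip force at its end, in the units of the state.
- env.read_state(): the state, without advancing time (a new reading comes with each control period).
- capture(name): name is "scene" or "top" or "wrist"; returns the picture (400x640x3 uint8, red, green, blue); there is no depth.
- get_calibration(name): a dict with "K" (3x3 intrinsics, pixels), "rvec" (rotation vector, rad) and "tvec" (3), from world to camera coordinates, as OpenCV has them. Camera axes: x right, y down, z forward; pixel columns grow to the right and rows downward; lengths in mm; the calibration is good to about 2 mm. The wrist camera is an equidistant fisheye: a pixel r from the principal point sees the ray r / f radians off the axis. A picture is of the moment at which its call begins: read the wrist's pose just before it. get_calibration takes no time and is no camera call; for the wrist camera it gives the pose at the moment of the call.
- env.close_job(): hands the job in; it is judged then, once.
The state is a dict: "clock": time; "joint_pos": joint angles; "joint_velocities": joint speeds; "joint_efforts": joint torques, N m; "tool_pos": TCP position; "ee_rot": TCP orientation; "ft_force": force on the tool from outside, world axes, zero at the start; "torque": the same for the moment, N m; "width": finger opening in mm; "grasp_force": force on a finger pad.
Only numpy, scipy, OpenCV 4.12 (cv2) and the standard library are available. Lean on these libraries where they do the work, as an engineer would, in place of code of your own. Each camera call takes 0.05 s, during which the arm holds its last target. There are 200 camera calls.

### The job

Measure the wide foam block: of the three white blocks on the table take the widest one and stand it on the table between the flat steel plates on the caliper's long jaws (the pair on the robot's side of the beam), square to them and close to the beam. Then slide the moving jaw along the beam until the block is snug between both plates, touching each, and let go, leaving block and jaw like that.

Things in the scene. Friction and masses are not known exactly. Their poses are not given: they have to be found in the camera images.
- wide_block: the widest of three white foam blocks standing apart on the table: nearly a cube, rounded edges, 42 x 42 mm on plan, 40 mm tall, about 40 g, loose. The other two are narrower (29 x 32 mm, 34 tall; 20 x 22 mm, 40 tall) and not wanted. Origin at the centre of its underside, z up, x and y square to its sides.
- caliper: caliper lying flat, clipped down to the table at both ends, 232 mm long. Origin on the table at mid length; y along the beam (x 1 to 17 mm) to the fixed jaw, z up. The long jaws bear parallel steel plates (x -40 to -2, 6 mm thick, top 18 mm high, the highest part): fixed face at y = 100 mm, moving face at 100 mm minus the joint. Snug, the block stands on the table between them, centre near x = -27, y = 79 mm.
- caliper_jaw (a joint): opening of the caliper in m, the gap between fixed and moving jaw faces: 0 shut to 0.13, starts at 0.085 to 0.105. The jaw closes along the caliper's +y with about 0.6 N of friction and stays where it is left. 0.042 when snug on the wide block.
- slider_grip (a point): point on top of the moving jaw's black slider, mid width, 15 mm above the table, axes parallel to the caliper's. The slider is 34 mm wide across the beam (grip it there from above; its sides reach down to the table) and 70 mm long (26 mm of it behind); the plate's face is 45 mm ahead of this point (towards caliper +y). It can be dragged by its sides or pushed from its rear end.
Not all that is in view belongs to the job. What is shaped like the wide_block but brown is not meant.

How it is judged (in metres and radians):
On the way, in this order (a step that is already met when the one before it is completed fails the run):
1. the wide block stands on the table between the open long jaws, let go (angle between wide_block's own z axis and vertical below 0.15 rad and height (world z) of wide_block below 0.008 m and x of wide_block in the frame of caliper between -0.05 and 0 m and y of wide_block in the frame of caliper between 0 and 0.092 m and value of joint caliper_jaw above 0.05 m and contact force between the fingers and wide_block below 0.1 N), for 0.2 s.
2. the moving jaw is closed onto the block until it presses (value of joint caliper_jaw between 0.038 and 0.046 m and x of wide_block in the frame of caliper between -0.05 and 0 m and contact force between caliper and wide_block above 0.4 N), for 0.1 s.
At the end, for the whole second after the job is handed in: Wide block upright (8 deg) on the table between the long jaws, square to them within 10 deg, its centre at caliper x -43 to -10 mm, y 70 to 88 mm, at rest; jaw opening 38 to 46 mm (value of joint caliper_jaw between 0.038 and 0.046 m and x of wide_block in the frame of caliper between -0.043 and -0.01 m and y of wide_block in the frame of caliper between 0.07 and 0.088 m and angle between wide_block's own z axis and vertical below 0.15 rad and height (world z) of wide_block below 0.008 m and (angle between the x axis of wide_block and the x axis of caliper, either way round below 0.17 rad or angle between the x axis of wide_block and the y axis of caliper, either way round below 0.17 rad) and linear speed of wide_block below 0.02 m/s); the robot touches nothing.
It also fails if it takes over 48 s, if anything falls off the work surface, if the arm or the gripper's body presses on something with over 40 N, if the wrist force passes 120 N, or if a joint passes its speed limit or range.

## Working session

There is one attempt and no reset: what is moved stays moved. The work goes in short steps, Python scripts to look and compute and a tool call to move; the robot and the scene stay as the last step left them, time stands still between calls to the robot, and variables do not carry over. Pictures are saved under pics/ and viewed, at most 10 in all, crops included, and the job is handed in when it is done.

Besides the shell and the picture viewer there is one more tool, called after "Request:" as name(argument=value, ...), one argument or row to a line, values as JSON. jog_arm: Moves the arm, as the interface text tells. Its arguments: {"type":"object","properties":{"increments":{"type":"array","items":{"type":"array","items":{"type":"number"}}},"grip_force":{"type":"number"}},"required":["increments"]}

```bash
ls; mkdir -p pics
cat > h.py <<'E'
import numpy as np,cv2
from rig import env,capture,get_calibration
def ray(name,uv,c=None):
    c=c or get_calibration(name);K=np.array(c["K"],float);R=cv2.Rodrigues(np.array(c["rvec"],float))[0];t=np.array(c["tvec"],float).ravel()
    x=(uv[0]-K[0,2])/K[0,0];y=(uv[1]-K[1,2])/K[1,1]
    if name=="wrist":
        r=np.hypot(x,y);s=np.sin(r)/r if r>1e-9 else 1;d=np.array([x*s,y*s,np.cos(r)])
    else: d=np.array([x,y,1.])
    return -R.T@t,R.T@d
def onz(name,uv,z,c=None):
    o,d=ray(name,uv,c);return o+d*(z-o[2])/d[2]
def save(n,im): cv2.imwrite("pics/"+n,im[:,:,::-1])
E
python3 - <<'E'
from h import *
print(env.read_state(),env.grasp_offset)
for n in("scene","top"):
    im=capture(n);save(n+".png",im);np.save(n+".npy",im);c=get_calibration(n);print(n,c)
E
```

```text
pics
{'clock': 0.0, 'joint_pos': array([-1.23967583e+00,  9.18336805e-02,  1.23184621e+00, -8.84242719e-06,
        1.81981488e+00, -5.67213533e-02]), 'joint_velocities': array([-4.23810635e-04,  2.68094117e-04, -1.27580336e-04,  7.89473883e-05,
       -2.04276019e-03,  2.27983867e-04]), 'joint_efforts': array([ 1.68676906e-03, -4.46446109e+01, -4.06449401e+01,  7.00471457e-02,
        2.92389368e-02, -1.30022759e-04]), 'tool_pos': array([ 226.77949297, -555.0976571 ,  184.54444023]), 'ee_rot': array([-9.41534852e-04,  9.81255952e-01,  1.92706647e-01, -1.34321399e-04]), 'ft_force': array([-0.52888105,  0.42801616, -0.26181159]), 'torque': array([ 0.0203557,  0.0207174, -0.0024614]), 'grasp_force': 0.0, 'width': 87.75416610331533} 18.700000000000003
scene {'K': array([[437.39933464,   0.        , 319.60119469],
       [  0.        , 437.39933464, 193.23279902],
       [  0.        ,   0.        ,   1.        ]]), 'rvec': array([ 0.93156355, -2.44453447,  1.14483166]), 'tvec': array([360.83242768, 237.42359364, 656.0263276 ])}
top {'K': array([[439.57540027,   0.        , 316.73516431],
       [  0.        , 439.57540027, 199.34117205],
       [  0.        ,   0.        ,   1.        ]]), 'rvec': array([ 2.1995749 , -2.20736728,  0.00820753]), 'tvec': array([  35.167005  ,  436.58112974, 1098.97380736])}
```

View pics/top.png

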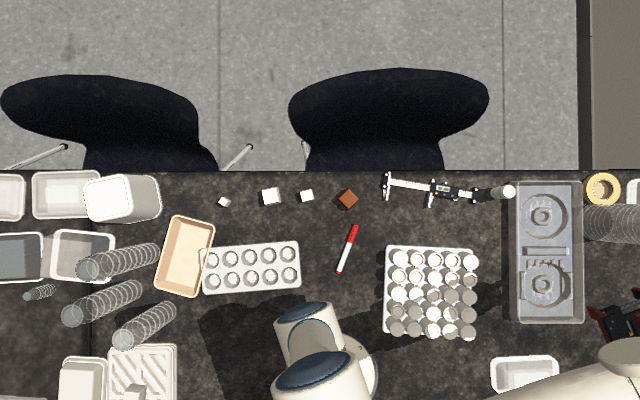

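View pics/scene.png

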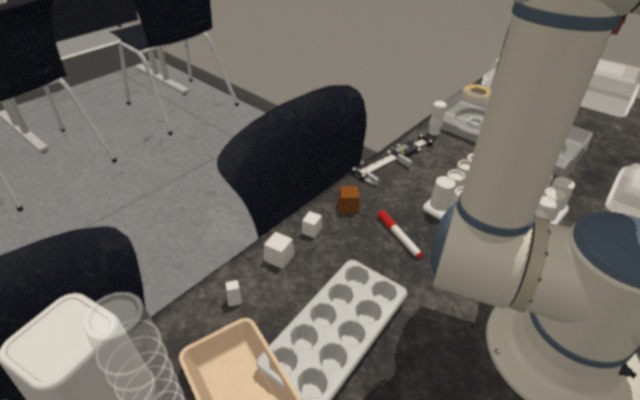

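Top view candidates: small white block (224,202), widest white block (271,196), medium white block (306,195), brown cube (347,198). I choose (271,196). The caliper runs from about (385,185) to (485,195). Next is a close crop of both.

Run:
```python
from h import *
im=np.load("top.npy")
a=cv2.resize(im[165:215,370:520],None,fx=5.2,fy=5.2,interpolation=cv2.INTER_CUBIC)
b=cv2.resize(im[175:220,205:365],(780,220),interpolation=cv2.INTER_CUBIC)
save("crop.png",np.vstack([a[:,:780],b]))
m=(im[175:220,205:330].min(2)>120).astype(np.uint8)
for c in cv2.findContours(m,0,2)[0]:
    if cv2.contourArea(c)>15:
        r=cv2.minAreaRect(c);print((r[0][0]+205,r[0][1]+175),r[1:],onz("top",(r[0][0]+205,r[0][1]+175),38))
for p in [(384,200),(430,205),(387,174),(485,195)]:print(p,onz("top",p,15))
```

```text
(223.9615364074707, 201.30768966674805) ((10.261953353881836, 8.320503234863281), 33.6900634765625) [432.01645526 259.87371076  38.        ]
(306.58824920654297, 194.8529453277588) ((11.156637191772461, 12.369317054748535), 75.96376037597656) [447.02008246  57.85349058  38.        ]
(270.8899917602539, 195.22999954223633) ((15.980613708496094, 17.5362491607666), 81.8698959350586) [446.4339056  145.01079399  38.        ]
(384, 200) [ 434.23231114 -133.55495931   15.        ]
(430, 205) [ 421.41850486 -247.25882069   15.        ]
(387, 174) [ 498.85381537 -141.42996839   15.        ]
(485, 195) [ 445.69698782 -383.15251658   15.        ]
```

View pics/crop.png

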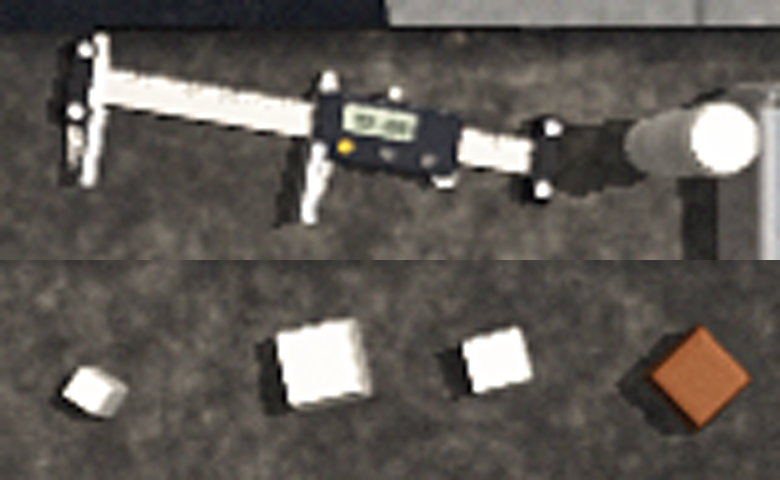

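The crop confirms it: wide block at (271,195), about 42 mm wide, world ~(446,145). It is larger than its white neighbours, and the brown one is excluded. The caliper's fixed jaw is on the left (world +y), the long jaws point towards the robot, and the slider is at ~(444,191). I'll move above the block and check with the wrist camera.

```bash
cat >> h.py <<'E'
from scipy.spatial.transform import Rotation as Ro
def plan(x,y,z,yaw,n,w=87.8,nr=None,start=None):
    """rows from measured pose to tool-down pose, tool x at yaw (deg)"""
    s=env.read_state();q=s["ee_rot"];R=Ro.from_quat([q[1],q[2],q[3],q[0]])
    G=Ro.from_matrix(np.array([[np.cos(np.radians(yaw)),np.sin(np.radians(yaw)),0],[np.sin(np.radians(yaw)),-np.cos(np.radians(yaw)),0],[0,0,-1]]).T.T)
    p=np.array(s["tool_pos"]);g=np.array([x,y,z],float)
    print(s["clock"],"from",p.round(1),"x-yaw",np.degrees(np.arctan2(*R.as_matrix()[[1,0],0])).round(2),"w",round(s["width"],1))
    for i in range(n):
        k=n-i;rv=(R.inv()*G).as_rotvec();m=max(1,(nr or n)-i)
        rr=(np.clip(rv/m,-.148,.148)).round(3)
        d=R.inv().apply((g-p)/k).round(1)
        print([*(d.tolist()),*(rr.tolist()),w])
        p=p+R.apply(d);R=R*Ro.from_rotvec(rr)
E
python3 -c "
from h import *
plan(430,145,170,99,16)"
```

```text
0.1 from [ 226.8 -555.2  184.6] x-yaw 22.22 w 87.9
[28.3, -35.7, 1.0, -0.0, -0.0, -0.084, 87.8]
[31.2, -33.2, 1.0, -0.0, -0.0, -0.084, 87.8]
[33.9, -30.5, 1.0, -0.0, -0.0, -0.084, 87.8]
[36.3, -27.5, 1.0, -0.0, -0.0, -0.084, 87.8]
[38.5, -24.4, 1.0, -0.0, -0.0, -0.084, 87.8]
[40.4, -21.1, 1.0, -0.0, -0.0, -0.084, 87.8]
[42.0, -17.6, 1.0, -0.0, -0.0, -0.084, 87.8]
[43.4, -14.0, 1.0, -0.0, -0.0, -0.084, 87.8]
[44.4, -10.3, 1.0, -0.0, -0.0, -0.084, 87.8]
[45.1, -6.6, 0.9, -0.0, -0.0, -0.083, 87.8]
[45.5, -2.8, 1.0, -0.0, -0.0, -0.084, 87.8]
[45.5, 1.0, 0.9, -0.0, -0.0, -0.083, 87.8]
[45.3, 4.8, 1.0, -0.0, -0.0, -0.084, 87.8]
[44.7, 8.6, 0.9, -0.0, -0.001, -0.083, 87.8]
[43.9, 12.3, 0.9, -0.0, -0.0, -0.084, 87.8]
[42.7, 15.9, 0.9, -0.001, -0.001, -0.083, 87.8]
```

Request:
jog_arm(
  increments=[
    [28,-36,1,0,0,-0.084,87.8],
    [31,-33,1,0,0,-0.084,87.8],
    [34,-30,1,0,0,-0.084,87.8],
    [36,-27,1,0,0,-0.084,87.8],
    [38,-24,1,0,0,-0.084,87.8],
    [40,-21,1,0,0,-0.084,87.8],
    [42,-18,1,0,0,-0.084,87.8],
    [43,-14,1,0,0,-0.084,87.8],
  ],
)

```text
clock: 0.9
tool_pos: [327.5, -205.7, 177.2]
ee_rot: [-0.0, 0.862, 0.507, 0.0]
ft_force: [0.7, -0.1, 0.4]
width: 87.7
grasp_force: 0.0
```

Request:
jog_arm(
  increments=[
    [44,-10,1,0,0,-0.084,87.8],
    [45,-7,1,0,0,-0.084,87.8],
    [45,-3,1,0,0,-0.084,87.8],
    [45,1,1,0,0,-0.084,87.8],
    [45,5,1,0,0,-0.084,87.8],
    [45,9,1,0,0,-0.084,87.8],
    [44,12,1,0,0,-0.084,87.8],
    [43,16,1,0,0,-0.084,87.8],
  ],
)

```text
clock: 1.7
tool_pos: [428.1, 143.8, 169.3]
ee_rot: [0.0, 0.646, 0.763, -0.0]
ft_force: [0.6, -0.9, 0.3]
width: 88.0
grasp_force: 0.0
```

Run:
```python
from h import *
s=env.read_state();print(s["clock"],s["tool_pos"],s["ee_rot"])
c=get_calibration("wrist");im=capture("wrist");np.save("w1.npy",im);save("w1.png",im);print(c)
np.save("w1c.npy",c,allow_pickle=True)
```

```text
1.7 [428.09855639 143.76948588 169.31983274] [ 3.42059384e-05  6.46494926e-01  7.62918280e-01 -8.40031307e-05]
{'K': array([[309.70691629,   0.        , 314.6315493 ],
       [  0.        , 309.70691629, 201.19477661],
       [  0.        ,   0.        ,   1.        ]]), 'rvec': array([-2.8300589 , -0.23263364, -0.03470929]), 'tvec': array([-444.85910918,   37.21017254,  397.42982383])}
```

View pics/w1.png

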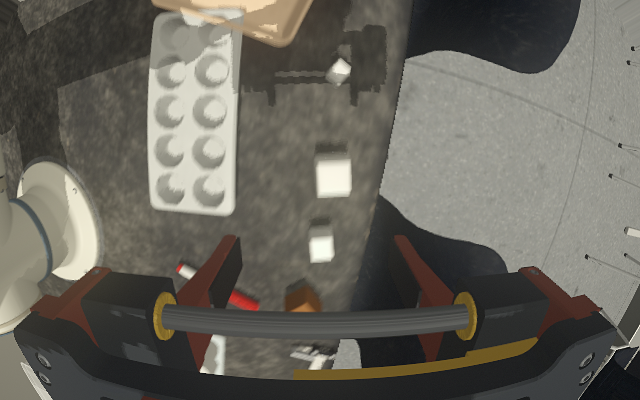

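The wrist view shows the wide block at (333,175), the medium one at (320,245) and the small one at (340,70). Now I measure the wide block's outline.

Run:
```python
from h import *
im=np.load("w1.npy");c=np.load("w1c.npy",allow_pickle=True).item()
sub=im[130:215,295:375]
for th in(150,215,235):
    m=(sub.min(2)>th).astype(np.uint8)
    cs=sorted(cv2.findContours(m,0,2)[0],key=cv2.contourArea)[-1]
    pts=np.array([onz("wrist",p+[295,130],39,c)[:2] for p in cs[:,0]],np.float32)
    r=cv2.minAreaRect(pts);print(th,r,len(cs))
g=cv2.resize(sub,(400,425),interpolation=cv2.INTER_CUBIC);t=np.load("top.npy")[182:210,257:287]
save("blk.png",np.hstack([g,cv2.resize(t,(400,425))]))
# top-camera estimate
t=np.load("top.npy");sub=t[180:212,255:290]
for th in(150,200,235):
    m=(sub.min(2)>th).astype(np.uint8);cs=sorted(cv2.findContours(m,0,2)[0],key=cv2.contourArea)[-1]
    print(th,cv2.minAreaRect(np.array([onz("top",p+[255,180],39)[:2] for p in cs[:,0]],np.float32)))
print(onz("wrist",(318,250),170,c))
```

```text
150 ((446.8609313964844, 152.25758361816406), (38.10472869873047, 41.587158203125), 12.567705154418945) 33
215 ((446.86102294921875, 151.40159606933594), (32.21664047241211, 30.299495697021484), 12.122201919555664) 19Traceback (most recent call last):
  File "<stdin>", line 6, in <module>
IndexError: list index out of range
```

Run:
```python
from h import *
im=np.load("w1.npy");c=np.load("w1c.npy",allow_pickle=True).item()
g=cv2.resize(im[140:210,300:370],(400,400),interpolation=cv2.INTER_CUBIC);t=np.load("top.npy")[180:212,255:287]
save("blk.png",np.hstack([g,cv2.resize(t,(400,400),interpolation=cv2.INTER_CUBIC)]))
print("cam",ray("top",(1,1))[0],ray("wrist",(1,1),c)[0])
```

```text
cam [ 412.73967839   17.95251811 1108.56073145] [413.95112566 224.58848481 368.0206066 ]
```

View pics/blk.png

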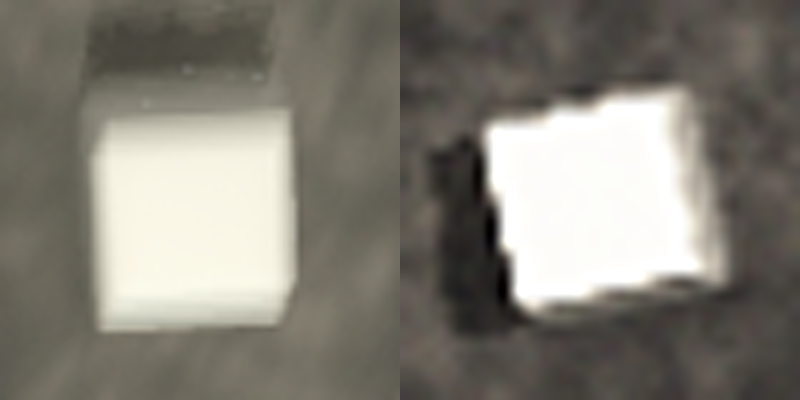

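Left (wrist): top face centre at about (333.8,178.6), with the +y side in shade above it. Right (top camera): top face centre at (271.0,196.0), turned about 10° counterclockwise.

Run:
```python
from h import *
c=np.load("w1c.npy",allow_pickle=True).item()
k=70/400
W=np.array([onz("wrist",(300+x*k,140+y*k),38,c)[:2] for x,y in[(100,115),(290,112),(287,325),(100,330)]])
k=32/400
T=np.array([onz("top",(255+(x-400)*k,180+y*k),38)[:2] for x,y in[(487,127),(680,92),(715,277),(518,307)]])
for n,P in(("w",W),("t",T)):
    d=np.roll(P,-1,0)-P;print(n,P.mean(0).round(1),np.hypot(*d.T).round(1),np.degrees(np.arctan2(d[:,1],d[:,0])).round(1))
plan(446,146,90,100,4)
```

```text
w [447.4 151.6] [36.  42.1 36.6 42.4] [  10.6  -79.7 -169.    99.5]
t [444.4 144.7] [38.3 36.8 38.9 35.7] [ -80.  -169.4   98.4    9.7]
1.75 from [428.5 149.4 168. ] x-yaw 99.96 w 87.8
[-1.7, 4.2, 19.5, -0.0, -0.001, -0.0, 87.8]
[-1.6, 4.2, 19.5, -0.0, -0.001, -0.0, 87.8]
[-1.6, 4.2, 19.5, -0.0, -0.001, -0.0, 87.8]
[-1.6, 4.1, 19.5, -0.001, -0.001, -0.001, 87.8]
```

The arm was still settling during that shot, so I retake it at rest.

Run:
```python
from h import *
capture("wrist");capture("wrist")
c=get_calibration("wrist");im=capture("wrist");np.save("w2.npy",im)
print(env.read_state()["tool_pos"],env.read_state()["joint_velocities"].round(3))
for th in(120,150,180,200):
    y0,x0=130,295
    m=(im[y0:225,x0:375].min(2)>th).astype(np.uint8)
    cs=sorted(cv2.findContours(m,0,2)[0],key=cv2.contourArea)[-1]
    pts=np.array([onz("wrist",p+[x0,y0],37,c)[:2] for p in cs[:,0]],np.float32)
    print(th,cv2.minAreaRect(pts),cv2.boundingRect(cs))
```

```text
[427.71910956 142.33249996 168.8391557 ] [-0.045 -0.029  0.006 -0.005  0.004  0.   ]
120 ((444.8565979003906, 151.35885620117188), (36.545135498046875, 45.623966217041016), 11.079715728759766) (21, 28, 34, 42)
150 ((445.7215576171875, 147.66481018066406), (36.263084411621094, 36.143455505371094), 11.072976112365723) (21, 36, 34, 33)
180 ((446.0591125488281, 147.7533416748047), (35.94922637939453, 35.34645462036133), 11.816076278686523) (21, 36, 34, 33)
200 ((445.7575988769531, 147.50218200683594), (34.031795501708984, 34.313072204589844), 11.031464576721191) (22, 37, 32, 31)
```

Run:
```python
from h import *
for a,b in [((289,105),(220,160)),((489,95),(366,120)),((400,69),(330,88)),((199,125),(140,270))]:
    o1,d1=ray("top",a);o2,d2=ray("scene",b)
    A=np.stack([d1,-d2],1);s=np.linalg.lstsq(A,o2-o1,rcond=None)[0]
    print((o1+d1*s[0]).round(),(o2+d2*s[1]).round())
print(onz("top",(330,171),0),onz("scene",(300,130),0))
plan(445.5,146.5,90,100.5,4)
```

```text
[656.  97.  84.] [659. 100.  85.]
[ 717. -430.  -74.] [ 689. -449.  -74.]
[ 718. -151.  152.] [ 635. -209.  136.]
[630. 337. -16.] [623. 328. -20.]
[ 5.08270110e+02 -4.77738674e-02  0.00000000e+00] [ 713.19884145 -188.48139825    0.        ]
1.9 from [427.7 142.3 168.8] x-yaw 99.33 w 87.8
[0.3, 4.6, 19.7, -0.0, 0.0, -0.005, 87.8]
[0.3, 4.6, 19.7, -0.001, 0.0, -0.005, 87.8]
[0.3, 4.6, 19.7, -0.001, 0.0, -0.005, 87.8]
[0.2, 4.5, 19.7, -0.0, 0.001, -0.005, 87.8]
```

Request:
jog_arm(
  increments=[
    [0,4.5,20,0,0,-0.01,87.8],
    [0,4.5,20,0,0,-0.01,87.8],
    [0,4.5,20,0,0,0,87.8],
    [0,4,20,0,0,0,87.8],
    [0,0,20,0,0,0,87.8],
    [0,0,16,0,0,0,87.8],
    [0,0,0,0,0,0,87.8],
    [0,0,0,0,0,0,87.8],
  ],
)

```text
clock: 2.7
tool_pos: [445.5, 144.1, 54.1]
ee_rot: [0.0, 0.641, 0.768, 0.0]
ft_force: [-0.2, -0.5, 0.3]
width: 87.8
grasp_force: 0.0
```

Run:
```python
from h import *
capture("wrist");c=get_calibration("wrist");im=capture("wrist");save("w3.png",im);np.save("w3.npy",im)
plan(445.5,146.5,21,100.5,2)
```

```text
2.8 from [446.1 144.6  55.1] x-yaw 100.33 w 87.6
[1.0, -0.2, 17.0, 0.001, -0.0, -0.001, 87.8]
[1.0, -0.1, 17.1, 0.001, -0.0, -0.002, 87.8]
```

View pics/w3.png

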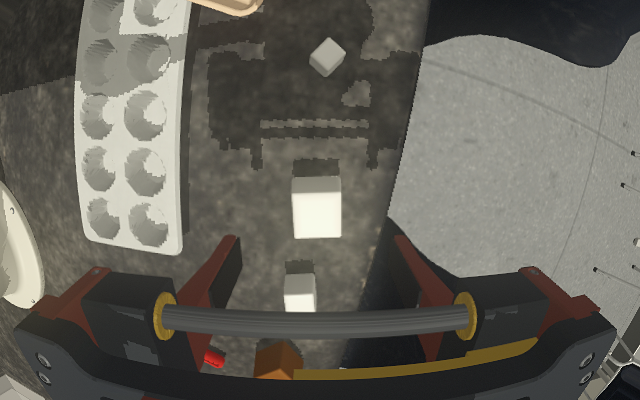

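The block at (317,208) is centred between the fingers (tips at x≈238 and 397). Descend, then grip.

Request:
jog_arm(
  increments=[
    [1,0,17,0,0,0,87.8],
    [1,0,17,0,0,0,87.8],
    [0,0,0,0,0,0,87.8],
    [0,0,0,0,0,0,40],
    [0,0,0,0,0,0,30],
    [0,0,0,0,0,0,30],
    [0,0,0,0,0,0,30],
    [0,0,0,0,0,0,30],
  ],
  grip_force=8,
)

```text
clock: 3.6
tool_pos: [445.3, 146.8, 20.0]
ee_rot: [0.0, 0.64, 0.768, 0.0]
ft_force: [0.4, -0.6, -0.2]
width: 51.8
grasp_force: 0.0
```

Request:
jog_arm(
  increments=[
    [0,0,0,0,0,0,30],
    [0,0,0,0,0,0,30],
    [0,0,-20,0,0,0,30],
    [0,0,-30,0,0,0,30],
    [0,0,-30,0,0,0,30],
    [0,0,0,0,0,0,30],
  ],
)

```text
clock: 4.2
tool_pos: [447.3, 147.3, 104.5]
ee_rot: [0.002, 0.64, 0.768, 0.003]
ft_force: [0.7, 0.2, 1.0]
width: 30.1
grasp_force: 0.0
```

Run:
```python
from h import *
t=capture("top");np.save("t2.npy",t)
s=env.read_state();print(s["tool_pos"],s["width"],s["grasp_force"])
# caliper beam: bright px from first top picture, beam centre line & plates
t=np.load("top.npy")
a=lambda x,y:(370+x/5.2,165+y/5.2)
P={k:onz("top",a(*v),z)[:2] for k,v,z in[("beamL",(110,85),10),("beamR",(528,153),10),("fixtip",(89,183),18),("fixbase",(97,100),18),("movtip",(309,219),18),("movbase",(319,148),18),("slTL",(318,95),15),("slBL",(312,145),15),("slTR",(462,122),15),("slBR",(455,172),15)]}
for k,v in P.items():print(k,v.round(1))
d=P["beamL"]-P["beamR"];print("beam yaw of cal y",np.degrees(np.arctan2(d[1],d[0]))-90)
```

```text
[446.40731627 147.07430716 101.99890939] 30.0160380024668 0.0
beamL [ 480.8 -152.4]
beamR [ 447.4 -351.7]
fixtip [ 433.7 -140.8]
fixbase [ 473.2 -144.9]
movtip [ 416.2 -245.1]
movbase [ 449.9 -250.1]
slTL [ 475.3 -250.6]
slBL [ 451.5 -247.5]
slTR [ 462.2 -318.9]
slBR [ 438.3 -315.3]
beam yaw of cal y -9.520258289187325
```

The fingers had not closed fully before the lift, and the grasp missed. Open and look again.

Request:
jog_arm(
  increments=[
    [0,0,0,0,0,0,87.8],
    [0,0,0,0,0,0,87.8],
    [0,0,0,0,0,0,87.8],
    [0,0,0,0,0,0,87.8],
    [0,0,0,0,0,0,87.8],
    [0,0,0,0,0,0,87.8],
  ],
)

```text
clock: 4.85
tool_pos: [445.0, 146.7, 99.4]
ee_rot: [-0.0, 0.64, 0.768, -0.0]
ft_force: [0.3, 0.3, -0.1]
width: 74.1
grasp_force: 0.0
```

Run:
```python
from h import *
c=get_calibration("wrist");im=capture("wrist");np.save("w4.npy",im);save("w4.png",im)
print(env.read_state()["tool_pos"],env.read_state()["width"])
for th in(150,180,200):
    y0,x0=140,270
    m=(im[y0:235,x0:375].min(2)>th).astype(np.uint8)
    cs=sorted(cv2.findContours(m,0,2)[0],key=cv2.contourArea)[-1]
    pts=np.array([onz("wrist",p+[x0+.0,y0+.0],37,c)[:2] for p in cs[:,0]],np.float32)
    print(th,cv2.minAreaRect(pts),cv2.boundingRect(cs))
```

```text
[445.03097969 146.71813393  99.52037016] 78.54123535448227
150 ((446.0317077636719, 147.90859985351562), (36.15513610839844, 36.439266204833984), 13.089119911193848) (26, 40, 43, 41)
180 ((445.946044921875, 147.98805236816406), (35.354530334472656, 35.13658142089844), 11.544259071350098) (27, 41, 41, 39)
200 ((445.9924011230469, 147.88943481445312), (34.921478271484375, 34.575809478759766), 12.224896430969238) (27, 42, 41, 38)
```

View pics/w4.png

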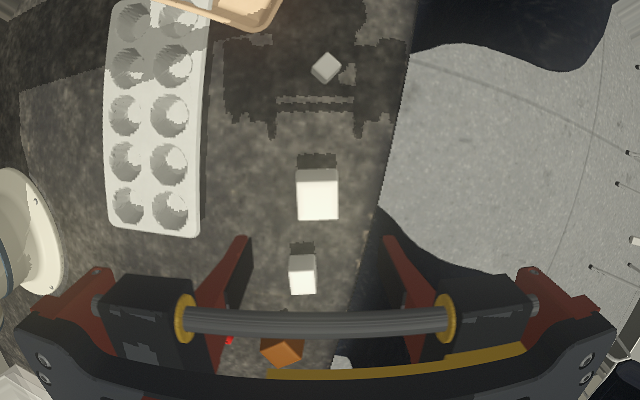

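The block still stands unmoved at (317,195). Repeat with a longer close.

Request:
jog_arm(
  increments=[
    [1,0,20,0,0,-0.01,70],
    [0,0,20,0,0,-0.01,70],
    [0,0,20,0,0,0,70],
    [0,0,19,0,0,0,70],
    [0,0,0,0,0,0,70],
    [0,0,0,0,0,0,30],
    [0,0,0,0,0,0,30],
    [0,0,0,0,0,0,30],
  ],
  grip_force=8,
)

```text
clock: 5.7
tool_pos: [445.7, 147.9, 22.1]
ee_rot: [0.001, 0.633, 0.774, 0.001]
ft_force: [-0.1, 1.3, -0.1]
width: 49.6
grasp_force: 0.0
```

Request:
jog_arm(
  increments=[
    [0,0,0,0,0,0,30],
    [0,0,0,0,0,0,30],
    [0,0,0,0,0,0,30],
    [0,0,0,0,0,0,30],
  ],
)

```text
clock: 6.1
tool_pos: [444.9, 147.8, 20.7]
ee_rot: [-0.0, 0.633, 0.774, 0.0]
ft_force: [-1.1, 0.1, 0.3]
width: 30.2
grasp_force: 0.0
```

Run:
```python
from h import *
im=capture("wrist");sc=capture("scene")
save("w5.png",np.hstack([im[120:400,160:480],cv2.resize(sc[170:310,200:360],(320,280),interpolation=cv2.INTER_CUBIC)]))
s=env.read_state();print(s["tool_pos"],s["width"],s["grasp_force"])
```

```text
[444.8639334  147.73003315  20.6241012 ] 29.820521489341875 0.0
```

View pics/w5.png

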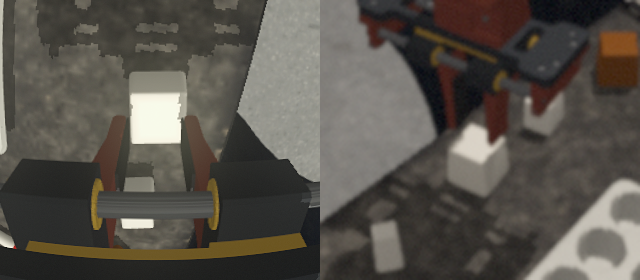

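Run:
```python
from h import *
s=env.read_state();p=s["tool_pos"];q=s["ee_rot"];R=Ro.from_quat([q[1],q[2],q[3],q[0]]).as_matrix();print(R.round(3))
for n in("scene","wrist"):
    c=get_calibration(n);K=c["K"]
    for P in(p+R[:,1]*15,p-R[:,1]*15,p+R[:,1]*15+[0,0,40],[445.7,147.7,40]):
        X=cv2.Rodrigues(c["rvec"])[0]@np.array(P)+c["tvec"].ravel()
        if n=="wrist":
            th=np.arctan2(np.hypot(X[0],X[1]),X[2]);u=X[:2]/np.hypot(X[0],X[1])*th
        else:u=X[:2]/X[2]
        print(n,np.round(P),(u*K[0,0]+K[:2,2]).round(1))
for z in(20,40,60,80):print(z,onz("scene",(288.5,241),z).round(),onz("wrist",(275,239),z).round(),onz("wrist",(355,239),z).round())
```

```text
[[-0.2   0.98 -0.  ]
 [ 0.98  0.2   0.  ]
 [ 0.   -0.   -1.  ]]
scene [460. 151.  21.] [273.  245.7]
scene [430. 145.  21.] [287.1 252. ]
scene [460. 151.  61.] [271.8 229.8]
scene [446. 148.  40.] [279.2 241. ]
wrist [460. 151.  21.] [337.5 228.7]
wrist [430. 145.  21.] [294.3 228.7]
wrist [460. 151.  61.] [342.2 255.1]
wrist [446. 148.  40.] [317.3 240.6]
20 [448. 124.  20.] [418. 134.  20.] [474. 145.  20.]
40 [434. 137.  40.] [419. 143.  40.] [469. 153.  40.]
60 [420. 150.  60.] [420. 153.  60.] [464. 162.  60.]
80 [406. 163.  80.] [421. 162.  80.] [460. 170.  80.]
```

The wrist picture shows the block top at (315,238), just where predicted, so x and y are right. The fingertips at (275,239)/(355,239), and in the scene view at (288,241), lie on rays that put them at z≈45. They are above the block, about 25 mm higher than the reported TCP. I'll open and descend further in small steps, watching the force.

Request:
jog_arm(
  increments=[
    [0,0,0,0,0,0,70],
    [0,0,0,0,0,0,70],
    [0,0,0,0,0,0,70],
    [0,0,0,0,0,0,70],
    [0,0,0,0,0,0,70],
    [0,0,0,0,0,0,70],
  ],
)

```text
clock: 6.8
tool_pos: [444.9, 147.7, 20.7]
ee_rot: [0.0, 0.633, 0.774, 0.0]
ft_force: [-0.6, 0.4, 1.0]
width: 69.7
grasp_force: 0.0
```

Request:
jog_arm(
  increments=[
    [0,0,6,0,0,0,70],
    [0,0,6,0,0,0,70],
    [0,0,4,0,0,0,70],
    [0,0,0,0,0,0,70],
  ],
)

```text
clock: 7.2
tool_pos: [444.1, 147.5, 3.4]
ee_rot: [-0.001, 0.633, 0.774, -0.001]
ft_force: [0.4, -0.8, -0.0]
width: 70.1
grasp_force: 0.0
```

Run:
```python
from h import *
c=get_calibration("wrist");im=capture("wrist");sc=capture("scene")
save("w6.png",np.hstack([im[120:400,160:480],cv2.resize(sc[170:310,200:360],(320,280),interpolation=cv2.INTER_CUBIC)]))
s=env.read_state();print(s["tool_pos"],s["width"],s["ft_force"])
```

```text
[444.73783183 147.66808684   4.39986129] 70.20047683460218 [ 0.7474227  -0.4398981   0.17189902]
```

View pics/w6.png

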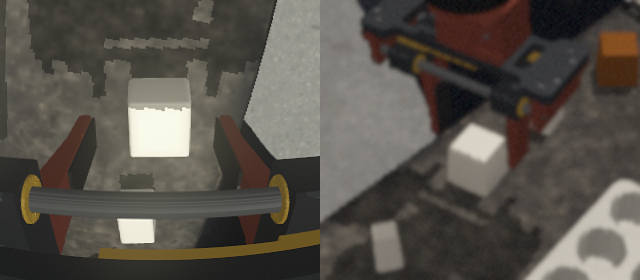

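The fingers now straddle the block: wrist tips at (240,238) and (390,238), scene tip at (297,252). Close and see whether the width stops at 42.

Request:
jog_arm(
  increments=[
    [0,0,0,0,0,0,30],
    [0,0,0,0,0,0,30],
    [0,0,0,0,0,0,30],
    [0,0,0,0,0,0,30],
    [0,0,0,0,0,0,30],
    [0,0,0,0,0,0,30],
  ],
  grip_force=8,
)

```text
clock: 7.9
tool_pos: [444.9, 147.7, 4.7]
ee_rot: [0.0, 0.633, 0.774, 0.0]
ft_force: [0.9, -0.2, 0.6]
width: 30.6
grasp_force: 0.0
```

Run:
```python
from h import *
for z in(0,10,20,30,40):print(z,onz("scene",(297.5,252),z).round(),onz("wrist",(240,237),z).round(),onz("wrist",(390,237),z).round())
```

```text
0 [430. 119.   0.] [392. 128.   0.] [500. 150.   0.]
10 [423. 126.  10.] [394. 133.  10.] [496. 154.  10.]
20 [417. 132.  20.] [396. 138.  20.] [493. 157.  20.]
30 [411. 138.  30.] [398. 143.  30.] [489. 161.  30.]
40 [404. 145.  40.] [399. 148.  40.] [486. 165.  40.]
```

The width again ran to 30. Both camera rays fit fingertips at z≈40, with the visible corner at pad half-width (+10 mm in y). So the finger ends seem to sit about 37 mm short of the reported TCP, still at the top of the block. I'll open and go lower in guarded steps.

Request:
jog_arm(
  increments=[
    [0,0,0,0,0,0,70],
    [0,0,0,0,0,0,70],
    [0,0,0,0,0,0,70],
    [0,0,0,0,0,0,70],
    [0,0,0,0,0,0,70],
    [0,0,0,0,0,0,70],
  ],
)

```text
clock: 8.5
tool_pos: [444.9, 147.7, 4.6]
ee_rot: [-0.0, 0.633, 0.774, -0.0]
ft_force: [-0.2, 0.2, 0.2]
width: 70.0
grasp_force: 0.0
```

Request:
jog_arm(
  increments=[
    [0,0,3,0,0,0,70],
    [0,0,2,0,0,0,70],
    [0,0,0,0,0,0,70],
  ],
)

```text
clock: 8.8
tool_pos: [444.5, 147.6, -0.9]
ee_rot: [-0.0, 0.633, 0.774, -0.0]
ft_force: [-0.5, 0.1, -0.3]
width: 69.9
grasp_force: 0.0
```

Run:
```python
from h import *
c=get_calibration("wrist");im=capture("wrist");sc=capture("scene");np.save("w7.npy",im);np.save("s7.npy",sc)
print(env.read_state()["tool_pos"],env.read_state()["ft_force"],env.read_state()["joint_pos"].round(3))
y0,x0=180,260
m=(im[y0:280,x0:375].min(2)>180).astype(np.uint8)
for cs in cv2.findContours(m,0,2)[0]:
  if cv2.contourArea(cs)>100:
    pts=np.array([onz("wrist",p+[x0,y0],37,c)[:2] for p in cs[:,0]],np.float32)
    print(cv2.minAreaRect(pts),cv2.boundingRect(cs))
# red fingers in wrist: highest (farthest) red pixel either side
hsv=cv2.cvtColor(im,cv2.COLOR_RGB2HSV);r=((hsv[...,0]<12)|(hsv[...,0]>170))&(hsv[...,1]>90)&(hsv[...,2]>40)
for a,b in((190,310),(320,440)):
    ys,xs=np.where(r[200:300,a:b]);i=ys.argmin();print("tip",xs[i]+a,ys[i]+200)
```

```text
[444.76334518 147.70217653  -0.52501211] [0.92471028 0.57496438 0.09274203] [ 0.248 -0.225  1.864  0.     1.503  0.047]
((446.4462890625, 145.73538208007812), (36.074180603027344, 30.603551864624023), 11.404562950134277) (27, 53, 64, 47)
tip 243 235
tip 380 236
```

No force at reported z≈0, so the fingertips are indeed higher than reported. Continue down gently.

Request:
jog_arm(
  increments=[
    [0,0,3,0,0,0,70],
    [0,0,3,0,0,0,70],
    [0,0,3,0,0,0,70],
    [0,0,3,0,0,0,70],
    [0,0,2,0,0,0,70],
    [0,0,0,0,0,0,70],
  ],
)

```text
clock: 9.5
tool_pos: [444.6, 147.6, -14.8]
ee_rot: [-0.0, 0.633, 0.774, -0.0]
ft_force: [-1.0, 1.0, -0.0]
width: 69.9
grasp_force: 0.0
```

Request:
jog_arm(
  increments=[
    [0,0,0,0,0,0,30],
    [0,0,0,0,0,0,30],
    [0,0,0,0,0,0,30],
    [0,0,0,0,0,0,30],
    [0,0,0,0,0,0,30],
    [0,0,0,0,0,0,30],
  ],
  grip_force=8,
)

```text
clock: 10.1
tool_pos: [445.0, 147.8, -14.2]
ee_rot: [0.0, 0.633, 0.774, 0.0]
ft_force: [0.8, 0.3, 0.5]
width: 38.0
grasp_force: 8.0
```

Gripped at 8 N. Lift and carry over to the caliper. From the top view I have its origin at ≈(456,-249), yaw ≈ -9.5°, opening ≈0.10. The beam-centre check gives x=8.4, expected 9.

Request:
jog_arm(
  increments=[
    [0,0,-10,0,0,0,30],
    [0,0,-20,0,0,0,30],
    [0,0,-25,0,0,0,30],
    [0,0,-25,0,0,0,30],
    [0,0,0,0,0,0,30],
    [0,0,0,0,0,0,30],
  ],
)

```text
clock: 10.7
tool_pos: [445.2, 147.8, 66.1]
ee_rot: [0.0, 0.633, 0.774, 0.001]
ft_force: [-0.0, -0.6, -1.5]
width: 38.1
grasp_force: 8.0
```

Run:
```python
from h import *
print(env.read_state()["grasp_force"])
plan(440.4,-173.4,66,80.5,11,30)
```

```text
7.952782455276974
10.7 from [445.2 147.8  66.1] x-yaw 101.51 w 38.1
[-28.5, -6.3, 0.0, 0.0, -0.0, 0.033, 30]
[-28.7, -5.3, 0.0, 0.0, -0.0, 0.033, 30]
[-28.9, -4.4, 0.0, 0.0, -0.0, 0.033, 30]
[-29.0, -3.4, 0.0, 0.0, -0.0, 0.033, 30]
[-29.1, -2.4, 0.0, 0.0, -0.0, 0.034, 30]
[-29.2, -1.5, 0.0, 0.0, -0.0, 0.033, 30]
[-29.2, -0.5, 0.0, 0.0, -0.0, 0.034, 30]
[-29.2, 0.5, 0.0, 0.0, -0.0, 0.033, 30]
[-29.2, 1.5, 0.0, 0.0, -0.0, 0.034, 30]
[-29.1, 2.5, 0.0, 0.001, -0.0, 0.033, 30]
[-28.9, 3.4, 0.0, 0.0, -0.001, 0.034, 30]
```

Request:
jog_arm(
  increments=[
    [-28.5,-6,0,0,0,0.033,30],
    [-29,-5,0,0,0,0.033,30],
    [-29,-4.5,0,0,0,0.033,30],
    [-29,-3.5,0,0,0,0.033,30],
    [-29,-2.5,0,0,0,0.034,30],
    [-29,-1.5,0,0,0,0.033,30],
    [-29,-0.5,0,0,0,0.034,30],
    [-29,0.5,0,0,0,0.033,30],
  ],
)

```text
clock: 11.5
tool_pos: [440.5, -86.4, 63.7]
ee_rot: [-0.001, 0.73, 0.683, -0.001]
ft_force: [-0.1, 0.6, -0.9]
width: 37.9
grasp_force: 8.0
```

Request:
jog_arm(
  increments=[
    [-29,1.5,0,0,0,0.034,30],
    [-29,2.5,0,0,0,0.033,30],
    [-29,3.5,0,0,0,0.034,30],
    [0,0,0,0,0,0,30],
    [0,0,0,0,0,0,30],
    [0,0,0,0,0,0,30],
  ],
)

```text
clock: 12.1
tool_pos: [440.2, -171.8, 64.7]
ee_rot: [-0.001, 0.763, 0.646, -0.0]
ft_force: [0.4, 0.9, -1.4]
width: 37.7
grasp_force: 8.0
```

Run:
```python
from h import *
c=get_calibration("wrist");im=capture("wrist");np.save("w8.npy",im);np.save("w8c.npy",c,allow_pickle=True);t=capture("top");np.save("t8.npy",t)
plan(440.4,-173.4,30,80.5,3,30)
a=cv2.resize(im[60:340,180:460],(560,560));b=cv2.resize(t[165:215,375:425],(240,240),interpolation=cv2.INTER_CUBIC)
o=np.zeros((560,800,3),np.uint8);o[:,:560]=a;o[:240,560:]=b
save("w8.png",o)
```

```text
12.2 from [ 440.5 -171.8   65.3] x-yaw 80.58 w 37.8
[-0.5, 0.1, 11.8, -0.0, -0.0, 0.0, 30]
[-0.6, 0.0, 11.7, -0.0, -0.0, 0.001, 30]
[-0.5, 0.1, 11.8, -0.001, -0.0, 0.0, 30]
```

View pics/w8.png

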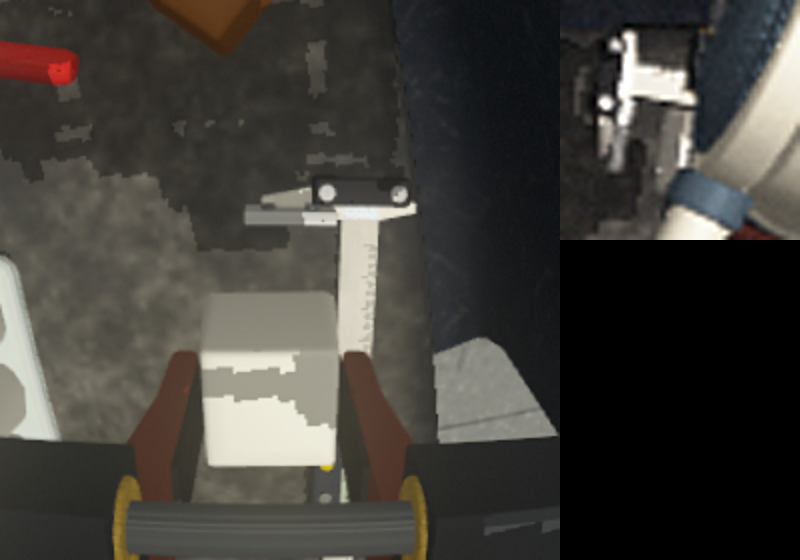

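The view shows the fixed plate's face along (245,224)–(335,222) in the crop, the beam at x 340–380, and the block held upright between the fingers and square to the plate. Now to numbers.

Run:
```python
from h import *
c=np.load("w8c.npy",allow_pickle=True).item();f=lambda x,y,z:onz("wrist",(180+x/2,60+y/2),z,c)[:2]
A=f(245,224,18);B=f(335,222,18);print(A,B,np.hypot(*(B-A)),"yaw",np.degrees(np.arctan2(*(B-A)[::-1])))
b=[f(340,300,8),f(378,300,8),f(342,240,8),f(378,240,8)];print(np.round(b,1))
yw=np.radians(-9.3);X=np.array([np.cos(yw),np.sin(yw)]);Y=np.array([-X[1],X[0]])
O=((A+40*X)+(B+2*X))/2-100*Y;print("O",O)
for p in b:print(((p-O)@X).round(1),((p-O)@Y).round(1))
T=O-28*X+72*Y;print("target",T)
# block top corners at held height (bottom ~ rep z +14.5)
for z in(115,120):
  P=[f(x,y,z) for x,y in((203,350),(337,350),(337,466),(205,466))];print(z,np.round(P,1),np.mean(P,0).round(1))
plan(*T,66,80.7,3,30)
```

```text
[ 434.57394114 -140.57279368] [ 470.7023876  -145.68761892] 36.488711687233376 yaw -8.058004719156141
[[ 468.9 -182.7]
 [ 485.5 -185.6]
 [ 473.3 -156.1]
 [ 488.7 -158.6]]
O [ 457.20175231 -245.20945819]
1.4 63.5
18.3 63.4
1.5 90.5
17.0 90.6
target [ 441.20526737 -169.63093961]
115 [[ 425.1 -152.3]
 [ 459.8 -158.1]
 [ 455.4 -194.5]
 [ 418.  -188.3]] [ 439.6 -173.3]
120 [[ 426.1 -150.2]
 [ 459.6 -155.8]
 [ 455.3 -191. ]
 [ 419.2 -185. ]] [ 440.  -170.5]
12.2 from [ 440.5 -171.8   65.3] x-yaw 80.58 w 37.8
[0.8, 0.1, -0.2, -0.0, -0.0, -0.001, 30]
[0.7, 0.1, -0.3, -0.0, -0.0, -0.001, 30]
[0.8, 0.1, -0.2, -0.001, -0.0, -0.0, 30]
```

Agreement is within a few mm, so the position is good. Lower straight by 79.

Request:
jog_arm(
  increments=[
    [0,0,20,0,0,0,30],
    [0,0,20,0,0,0,30],
    [0,0,15,0,0,0,30],
    [0,0,10,0,0,0,30],
    [0,0,6,0,0,0,30],
    [0,0,0,0,0,0,30],
    [0,0,0,0,0,0,30],
  ],
)

```text
clock: 12.9
tool_pos: [441.0, -173.0, -4.7]
ee_rot: [0.0, 0.763, 0.646, 0.0]
ft_force: [-0.1, 0.3, -0.3]
width: 37.7
grasp_force: 8.0
```

Request:
jog_arm(
  increments=[
    [0,0,4,0,0,0,30],
    [0,0,4,0,0,0,30],
    [0,0,0,0,0,0,30],
    [0,0,0,0,0,0,30],
  ],
)

```text
clock: 13.3
tool_pos: [440.5, -172.9, -13.5]
ee_rot: [-0.0, 0.763, 0.646, -0.0]
ft_force: [0.2, -0.6, -1.4]
width: 38.0
grasp_force: 8.0
```

Request:
jog_arm(
  increments=[
    [0,0,0.5,0,0,0,30],
    [0,0,0,0,0,0,56],
    [0,0,0,0,0,0,56],
    [0,0,0,0,0,0,60],
    [0,0,0,0,0,0,60],
    [0,0,0,0,0,0,60],
  ],
)

```text
clock: 13.9
tool_pos: [440.6, -172.9, -13.8]
ee_rot: [0.0, 0.763, 0.646, 0.0]
ft_force: [0.7, 0.2, -0.1]
width: 59.9
grasp_force: 0.0
```

Request:
jog_arm(
  increments=[
    [0,0,-8,0,0,0,60],
    [0,0,-20,0,0,0,60],
    [0,0,-25,0,0,0,60],
    [0,0,-20,0,0,0,60],
    [0,0,0,0,0,0,60],
    [0,0,0,0,0,0,60],
  ],
)

```text
clock: 14.5
tool_pos: [440.8, -173.0, 59.3]
ee_rot: [0.0, 0.763, 0.646, 0.0]
ft_force: [0.1, 0.3, -0.6]
width: 60.1
grasp_force: 0.0
```

Run:
```python
from h import *
c=get_calibration("wrist");im=capture("wrist");np.save("w9.npy",im)
O=np.array([457,-245.5]);yw=np.radians(-9.3);X=np.array([np.cos(yw),np.sin(yw)]);Y=np.array([-X[1],X[0]])
y0,x0=150,260
for th in (110,150,180):
  m=(im[y0:300,x0:350].min(2)>th).astype(np.uint8)
  for cs in cv2.findContours(m,0,2)[0]:
    if cv2.contourArea(cs)>300:
      pts=np.array([onz("wrist",p+[x0,y0],37,c)[:2] for p in cs[:,0]],np.float32)
      r=cv2.minAreaRect(pts);d=np.array(r[0])-O;print(th,r,"cal",(d@X).round(1),(d@Y).round(1),cv2.boundingRect(cs))
# slider grip point & target: face y0~0 -> grip y=-45, x~9
for x,y in((7,-45),(9,-45)):print(O+x*X+y*Y)
g=O+9*X-45*Y
plan(*g,57,80.6,3,60)
```

```text
110 ((440.7000427246094, -167.4759063720703), (47.298892974853516, 36.97540283203125), 80.42784118652344) cal -28.7 74.4 (30, 30, 49, 60)
110 ((453.5295104980469, -135.9005584716797), (7.434384346008301, 35.73841857910156), 80.9506607055664) cal -21.1 107.6 (40, 12, 50, 11)
150 ((439.8795166015625, -172.92251586914062), (36.150333404541016, 35.939552307128906), 81.78089141845703) cal -28.6 68.9 (30, 44, 49, 46)
180 ((439.8426513671875, -173.16453552246094), (35.15670394897461, 35.816802978515625), 81.72257232666016) cal -28.6 68.6 (31, 45, 48, 45)
[ 456.63581807 -291.03973399]
[ 458.6095295  -291.36294163]
14.55 from [ 440.2 -172.7   58.3] x-yaw 80.49 w 59.8
[-38.0, 12.6, 0.4, -0.0, -0.0, -0.001, 60]
[-38.0, 12.5, 0.4, -0.0, -0.0, -0.0, 60]
[-38.0, 12.6, 0.4, -0.001, -0.0, -0.001, 60]
```

Block stands at caliper (-28.6, 69), square. Now move over the slider grip point, about (457,-291).

Request:
jog_arm(
  increments=[
    [-28,9,0,0,0,0,70],
    [-28,9,0,0,0,0,70],
    [-29,9,0,0,0,0,70],
    [-29,9,0,0,0,0,70],
    [0,0,15,0,0,0,70],
    [0,0,15,0,0,0,70],
    [0,0,0,0,0,0,70],
    [0,0,0,0,0,0,70],
  ],
)

```text
clock: 15.35
tool_pos: [456.5, -289.7, 27.7]
ee_rot: [-0.001, 0.763, 0.646, -0.0]
ft_force: [0.9, 1.0, -0.6]
width: 70.0
grasp_force: 0.0
```

Run:
```python
from h import *
c=get_calibration("wrist");im=capture("wrist");np.save("w10.npy",im)
O=np.array([457,-245.5]);yw=np.radians(-9.3);X=np.array([np.cos(yw),np.sin(yw)]);Y=np.array([-X[1],X[0]])
s=env.read_state();d=s["tool_pos"][:2]-O;print(s["tool_pos"],(d@X).round(1),(d@Y).round(1))
# rectify to caliper frame at z=17, rows y from 60 to -75, cols x -60..50, brightness map
def px(P):
    K=c["K"];Xc=cv2.Rodrigues(c["rvec"])[0]@P+np.ravel(c["tvec"]);r=np.hypot(*Xc[:2]);th=np.arctan2(r,Xc[2]);return Xc[:2]/r*th*K[0,0]+K[:2,2]
for y in range(30,-60,-6):
    row=[]
    for x in range(-50,46,3):
        u=px(np.array([*(O+x*X+y*Y),16.]));row.append("%3d"%im[int(round(u[1])),int(round(u[0]))].mean() if 0<=u[1]<399 and 0<=u[0]<639 else " --")
    print("%4d"%y," ".join(row))
```

```text
[ 457.09756006 -290.14290742   28.76659048] 7.3 -44.0
  30  57  56  60  58  54  51  50  54  53  58  55  56  57  60  61  61  65 101 206 206 206 191 183  57  56  55  55  53  51  45  40  42
  24  55  56  57  56  55  54  57  58  56  56  57  57  57  59  63  65  64 105 208 208 212 212 199  61  61  61  61  55  49  46  44  40
  18  54  56  57  54  53  55  56  55  57  54  57  60  56  56  59  62  59 104 142 144 149 124 125  60  58  61  57  53  49  47  46  42
  12  56  59  56  69  81  79  77  69  78  78  82  69  80  84  80  68 101 109 143 144 145 127 124  59  57  55  55  56  53  47  44  40
   6  59  56  59  58  55  53  60  60  57  57  58  62  61  57  56  59  62 152 205 207 208 185 188  58  58  56  54  54  53  51  46  42
   0  59  62  63  69 103 100 103 103 103 102 103 103 102 103 104 104 134  93 126 126 124 118 110 125  52  78  53  60  59  55  44  43
  -6  58  60  66  88 112 115 109 109 148 150 144 144 105 105 101 102  47  52  54  55  54  53  53  52  50 145 146  90  59  52  50  65
 -12  98  78  67  63  60  85  80  87  94  92  84  82  79  82  58  68  67  71  72  71  71  72  72  64  51  71  54  5
[... 248 characters left out ...]
 69  68  82  96 102  99 104  91  85
 -30  80  77  76  74  74  78  80  88  87  76  76  75  78  75  58  70  72  70  67 179 183 185 186  67  66  89  97 108 108 113  98  86
 -36  90  89  91  76  75  76  80  83  80  80  86  85  84  80  56 117 127  71  69 185 114  67 187  72  67 212 217 100 106  82  77  77
 -42 100  97  97  89  79  86  85  82  80  83  79  77  86  90  69  75  73  75  71 166 177 160 188  73  68 103 108  99  97  97  91  83
 -48 106 102 101 101  95  94  96  89  77  84  95  97  95  95  63  74  75  74  72  75  75  73  74  73  71  91  87  93  94  91  92  82
 -54  80  66  71  97  93  88 101  97 100 100 101 107  98  61  59  60 110  77  73  72  72  75  72  71  66  92  82  83  89  86  82  79
```

The moving plate face is at y≈0, and the slider spans x≈-8…24 (centre 8). The TCP is at (7.3,-44). I'll shift back 4 mm to miss the screw on the far side, then descend in guarded steps.

Request:
jog_arm(
  increments=[
    [-4,0.5,15,0,0,0,70],
    [0,0,15,0,0,0,70],
    [0,0,10,0,0,0,70],
    [0,0,6,0,0,0,70],
    [0,0,4,0,0,0,70],
    [0,0,0,0,0,0,70],
  ],
)

```text
clock: 16.0
tool_pos: [456.8, -295.0, -21.6]
ee_rot: [-0.001, 0.763, 0.646, -0.0]
ft_force: [-1.0, -0.1, 0.1]
width: 69.8
grasp_force: 0.0
```

Request:
jog_arm(
  increments=[
    [0,0,3,0,0,0,70],
    [0,0,3,0,0,0,70],
    [0,0,0,0,0,0,70],
  ],
)

```text
clock: 16.3
tool_pos: [457.0, -295.2, -27.1]
ee_rot: [-0.0, 0.763, 0.646, -0.0]
ft_force: [0.3, 0.5, 0.0]
width: 69.8
grasp_force: 0.0
```

Request:
jog_arm(
  increments=[
    [0,0,2,0,0,0,70],
    [0,0,1,0,0,0,70],
    [0,0,0,0,0,0,15],
    [0,0,0,0,0,0,15],
    [0,0,0,0,0,0,15],
    [0,0,0,0,0,0,15],
    [0,0,0,0,0,0,15],
    [0,0,0,0,0,0,15],
  ],
  grip_force=5,
)

```text
clock: 17.1
tool_pos: [456.5, -295.2, -29.9]
ee_rot: [-0.0, 0.763, 0.646, -0.0]
ft_force: [-2.9, 1.4, 2.2]
width: 33.8
grasp_force: 5.0
```

Request:
jog_arm(
  increments=[
    [0,0,0,0,0,0,15],
    [0,0,0,0,0,0,15],
  ],
)

```text
clock: 17.3
tool_pos: [456.6, -295.2, -29.9]
ee_rot: [-0.0, 0.763, 0.646, -0.0]
ft_force: [-4.0, 0.5, 2.4]
width: 33.9
grasp_force: 5.0
```

Slider gripped (33.9 mm wide). Drag along +y.

Request:
jog_arm(
  increments=[
    [4,0,0,0,0,0,15],
    [8,0,0,0,0,0,15],
    [8,0,0,0,0,0,15],
    [8,0,0,0,0,0,15],
    [8,0,0,0,0,0,15],
    [8,0,0,0,0,0,15],
    [4,0,0,0,0,0,15],
    [0,0,0,0,0,0,15],
  ],
)

```text
clock: 18.1
tool_pos: [465.0, -246.4, -29.9]
ee_rot: [-0.0, 0.763, 0.646, 0.0]
ft_force: [-4.9, 1.4, 3.0]
width: 34.0
grasp_force: 5.0
```

```bash
cat > m.py <<'E'
from h import *
c=get_calibration("wrist");im=capture("wrist")
O=np.array([457,-245.5]);yw=np.radians(-9.3);X=np.array([np.cos(yw),np.sin(yw)]);Y=np.array([-X[1],X[0]])
s=env.read_state();d=s["tool_pos"][:2]-O;print(s["clock"],s["tool_pos"].round(1),"tcp cal",(d@X).round(1),(d@Y).round(1),s["ft_force"].round(1),s["width"])
def px(P):
    K=c["K"];Xc=cv2.Rodrigues(c["rvec"])[0]@P+np.ravel(c["tvec"]);r=np.hypot(*Xc[:2]);th=np.arctan2(r,Xc[2]);return Xc[:2]/r*th*K[0,0]+K[:2,2]
for z,xs in((38,range(-52,2,4)),(17,(-36,-34,-32,-12,-9,-7,-5,-4))):
  print("z",z,list(xs))
  for y in range(110,30,-3):
    row=[]
    for x in xs:
        u=px(np.array([*(O+x*X+y*Y),z]));row.append("%3d"%im[int(round(u[1])),int(round(u[0]))].mean() if 0<=u[1]<399 and 0<=u[0]<639 else " --")
    print("%4d"%y," ".join(row))
E
python3 m.py
```

```text
18.15 [ 465.  -246.6  -29.9] tcp cal 8.1 0.2 [-5.9  0.7  3.9] 34.1082372441821
z 38 [-52, -48, -44, -40, -36, -32, -28, -24, -20, -16, -12, -8, -4, 0]
 110  82  83  79  74  81  76  81  82  74  75  75  54 163  68
 107  80  81  78  73  82  77  89  87  77  76  74  45 184  66
 104  84  81  77  79  82  80  88 183 201 202 203  74  66  69
 101  78  75  75  77  76 184 182 185 187 188 190 191 196 211
  98  80  76  75  76  76 177 180 173 179 175 181 180 184 184
  95  86  93  82  78  79  86  86  85  83  83  84  85  88  88
  92  92  85  88  81  86  93  86  84  83  84  88  87  90  89
  89  80  87  91  83  82 104 116  94 134  88 141 169  89  92
  86  83  81 207 209 209 210 210 212 213 212 219 188  85  93
  83  88  86 203 206 207 208 208 210 210 211 214 185  84  91
  80  97  92 204 206 206 207 208 208 208 210 213 186  90  91
  77  88  91 204 206 206 207 208 208 208 209 213 186 102  95
  74  85  93 203 207 207 207 207 208 208 209 213 186 113  93
  71 103  96 204 206 207 207 208 208 208 209 213 187 120  89
  68 140 141 204 207 206 207 208 208 208 209 214 187 124  90
  65 128 147 204 206 207 207 207 2
[... 1038 characters left out ...]
86 210 211 211 188 186 184  87  89
  83 208 209 209 187 184 182  88  87
  80 207 207 207 188 184 183  93  91
  77 207 208 208 188 185 185  92  92
  74 207 208 208 188 184 184  93  94
  71 208 208 208 188 185 184  90  91
  68 208 208 208 188 185 183  90  91
  65 207 207 207 188 185 183  88  89
  62 207 208 207 188 185 183  92  92
  59 207 208 207 189 185 182  91  93
  56 207 207 207 188 185 183  93  95
  53 206 206 207 188 182  91  94  95
  50 205 205 205 186 153 153 153 153
  47 173 172 164 183 182 182 182 182
  44 178 179 177 177 174 176 175 175
  41  97  94  90 180 207  72  78  78
  38  96  92  87  90  91  73  78  76
  35  90  86  85 123  78  73  82 134
  32  86  87  88 121  98  72 111 130
```

The moving plate face is at y≈49.5, now at the block's rear face. The block spans 49–91 and the fixed face is at 100, so about 8–9 mm remain.

Request:
jog_arm(
  increments=[
    [2,0,0,0,0,0,15],
    [2,0,0,0,0,0,15],
    [2,0,0,0,0,0,15],
    [1,0,0,0,0,0,15],
    [0,0,0,0,0,0,15],
    [0,0,0,0,0,0,15],
  ],
)

```text
clock: 18.75
tool_pos: [466.1, -240.2, -29.9]
ee_rot: [-0.0, 0.763, 0.646, 0.0]
ft_force: [-4.7, 1.4, 3.3]
width: 34.1
grasp_force: 5.0
```

Request:
jog_arm(
  increments=[
    [1,0,0,0,0,0,15],
    [0,0,0,0,0,0,15],
  ],
)

```text
clock: 18.95
tool_pos: [466.2, -239.4, -29.9]
ee_rot: [-0.0, 0.763, 0.646, 0.0]
ft_force: [-5.6, 0.5, 3.9]
width: 33.7
grasp_force: 5.0
```

```bash
python3 m.py
```

```text
19.0 [ 466.3 -239.4  -29.9] tcp cal 8.2 7.5 [-5.2  0.2  2.5] 33.88668677413613
z 38 [-52, -48, -44, -40, -36, -32, -28, -24, -20, -16, -12, -8, -4, 0]
 110  83  82  79  73  83  80  91  89  77  79  76  72 187  66
 107  83  83  77  78  85  81  88  89  78 208 205 140 181  67
 104  83  78  77  82  81  84  91 109 199 204 204 115  62  60
 101  81  76  77  79  79 180 181 183 183 186 186 186 187 191
  98  85  88  82  79  82  82 133 141 134 141 136 127 146 175
  95  92  93 168 172 188 197 190 181 193 184 195 193  87  88
  92  88  89 207 208 209 210 211 211 212 213 216 186 122  91
  89 119  87 204 207 208 208 208 210 210 211 215 186 133  92
  86  85  86 204 207 208 208 208 209 209 210 213 187  85  90
  83 100  91 205 207 207 207 208 209 209 210 214 187  98  90
  80  96  96 204 207 207 208 209 209 209 210 214 187 112  92
  77  86  97 205 207 207 208 208 208 208 209 213 187 118  98
  74 142 131 204 207 207 208 208 208 209 209 212 187 121  89
  71 156 139 205 207 208 208 208 208 208 209 213 188 127  89
  68 129 145 205 207 207 208 208 208 208 209 212 187 143  91
  65 135 148 205 207 206 207 208 2
[... 1038 characters left out ...]
86 208 208 209 189 185 183  89  90
  83 208 209 209 189 185 183  88  88
  80 208 209 208 189 185 185  95  93
  77 208 208 208 189 185 185  91  92
  74 208 208 208 190 185 183  92  93
  71 208 208 209 189 186 184  90  90
  68 208 208 208 189 186 184  88  90
  65 208 208 208 189 185 183  86  89
  62 208 208 208 189 186 182  92  92
  59 206 206 207 188 175 143 144 145
  56 206 205 206 185 186 186 165 166
  53 180 179 180 180 180 180 180 179
  50  91  90  94 108 124  72  75  74
  47  96  90  90  96 207  74  78  78
  44  91  90  88  91  88  73  77  76
  41  97  91  89 119  74  73 105 135
  38  93  86  83  84  91  75  74  83
  35  85  84  84  86  80  73  77  77
  32  86  87  87  86  89  98  75  76
```

Request:
jog_arm(
  increments=[
    [0.5,0,0,0,0,0,15],
    [0.5,0,0,0,0,0,15],
    [0.5,0,0,0,0,0,15],
    [0,0,0,0,0,0,15],
    [0,0,0,0,0,0,15],
  ],
)

```text
clock: 19.5
tool_pos: [466.5, -238.0, -29.9]
ee_rot: [-0.0, 0.763, 0.646, -0.0]
ft_force: [-4.2, 0.2, 2.7]
width: 34.0
grasp_force: 5.0
```

Request:
jog_arm(
  increments=[
    [0.5,0,0,0,0,0,15],
    [0.5,0,0,0,0,0,15],
    [0,0,0,0,0,0,15],
  ],
)

```text
clock: 19.8
tool_pos: [466.6, -237.5, -29.9]
ee_rot: [0.0, 0.763, 0.646, -0.0]
ft_force: [-4.9, -1.9, 2.5]
width: 33.6
grasp_force: 5.0
```

Request:
jog_arm(
  increments=[
    [0.5,0,0,0,0,0,15],
    [0.5,0,0,0,0,0,15],
    [0,0,0,0,0,0,15],
  ],
)

```text
clock: 20.1
tool_pos: [466.6, -237.4, -29.8]
ee_rot: [0.001, 0.763, 0.646, -0.001]
ft_force: [-6.3, -4.4, 1.8]
width: 34.1
grasp_force: 5.0
```

Snug: position stalls and the reaction grows to −4.4 N. Hold briefly, then release and lift away.

Request:
jog_arm(
  increments=[
    [0,0,0,0,0,0,15],
    [0,0,0,0,0,0,15],
    [0,0,0,0,0,0,60],
    [0,0,0,0,0,0,60],
    [0,0,0,0,0,0,60],
    [0,0,0,0,0,0,60],
    [0,0,0,0,0,0,60],
  ],
)

```text
clock: 20.8
tool_pos: [467.1, -236.4, -29.9]
ee_rot: [0.0, 0.763, 0.646, 0.0]
ft_force: [0.1, -0.4, 0.3]
width: 59.8
grasp_force: 0.0
```

Request:
jog_arm(
  increments=[
    [0,0,-8,0,0,0,60],
    [0,0,-20,0,0,0,60],
    [0,0,-25,0,0,0,60],
    [0,0,-25,0,0,0,60],
    [0,0,-15,0,0,0,60],
    [0,0,0,0,0,0,60],
    [0,0,0,0,0,0,60],
  ],
)

```text
clock: 21.5
tool_pos: [466.8, -236.5, 62.7]
ee_rot: [-0.0, 0.763, 0.646, -0.0]
ft_force: [0.6, 0.0, -0.1]
width: 59.8
grasp_force: 0.0
```

```bash
python3 m.py
```

```text
21.55 [ 466.4 -236.3   61.8] tcp cal 7.7 10.6 [ 0.1 -0.3  0. ] 60.07978243042739
z 38 [-52, -48, -44, -40, -36, -32, -28, -24, -20, -16, -12, -8, -4, 0]
 110  58  49  53  60  56  61  62  58  60  71 137  53 136  41
 107  55  55  58  56  58  62  78 161 156 157 155  42  83  45
 104  51  54  56  54  57 147 110 125 140 143 145  89 121 231
 101  53  52  55  54  52 136 135 136 136 137 137 137 137 221
  98  63  57  49  63 120 126 132 127 133 134 134 136  56  74
  95  61  55 162 163 164 164 165 165 165 166 172 141  60  80
  92  63  63 157 163 162 162 163 163 164 164 164 139  60  73
  89  61  58 157 160 160 160 161 161 161 162 165 140  60  59
  86  54  53 157 160 161 160 161 161 161 162 165 138  58  60
  83  56  52 157 160 160 161 160 160 161 162 165 139  58  60
  80  59  58 157 160 160 160 161 161 161 162 166 138  86  85
  77  65  63 158 159 161 161 161 161 161 162 166 138  60  65
  74  63  67 158 160 160 160 161 160 161 162 166 153  60  60
  71  64  64 158 160 160 160 160 161 160 161 165 160  59  73
  68  66  71 158 160 160 160 160 161 161 162 164 150  59  85
  65  72  76 158 159 159 158 154
[... 1040 characters left out ...]
86 161 161 161 144 138  85  59  59
  83 161 161 161 146 138  91  58  59
  80 161 161 161 149 139 119  84  85
  77 160 160 161 152 138 124  82  84
  74 160 160 160 141 144 117  61  64
  71 161 160 161 141 154 124  60  61
  68 160 160 161 140 161 129  74  83
  65 160 160 159 145 138 131  77  86
  62 158 158 154 152 134  92  65  63
  59 230 229 223 159 106 106 107 106
  56 178 201 200 204 206 206 207 209
  53 184 210 210 205 203 203 204 207
  50  70  86  83 217 158  63  75  76
  47  84  88  84 108 128  65  74  74
  44  90  87  84  90  64  65 102 130
  41  91  89  85  87  58  72  94 132
  38  92  85  84  88  59  72  75  74
  35  88  82  81  90  64  71  77  76
  32  87  88  86  92  71  71  75  76
```

The block spans y≈58–100 with its centre at about (-27,79), upright and square, and the gripper is clear. Handing in.

```bash
python3 -c "
from rig import env
print(env.close_job())"
```

```text
the job is handed in; nothing more can be done
None
```

I stood the wide block between the plates, slid the jaw snug onto it (opening about 42 mm by the camera), released both, and handed the job in at about 21.6 s; the hand-in returned no verdict.

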